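# Clamp the block, free the press lever and hold it down

## Task

Press the sanding block in the small hand press. First lock the hold-down at the press's right end: push its knob down and, keeping it down, turn it a quarter turn clockwise to its stop. Then tip the safety catch at the left end fully forward, pull the U-shaped lever forward to its stop so that the ram presses on the block, and finish while still holding the lever there; leave the loose things around the press where they are.

Things in the scene. Friction and masses are not known exactly. Their poses are not given: they have to be found in the camera images.
- press: frame of a small grey hand press bolted to the bench: base wings 140 mm deep (x -110 to +30 mm) and 380 mm wide (y), 14 mm thick, a column and head 70 mm wide and 149 mm high in the middle. Origin: underside of the base, below the lever's shaft. x points away from the robot side (-x is the press's front), y to the left, z up. It stands turned by up to 0.3 rad and never moves
- knob_grip (a point): middle of the black bar-shaped grip on top of the hold-down knob, on the knob's upright axis, at the press's right (-y) end (press x -45, y -130, z 105 mm while up). The bar is 44 mm long (point y axis), 14 mm thick (point x axis) and 28 mm tall (from 14 mm below to 14 mm above this point), on a round flange 48 mm across whose top is 14 mm below this point. Fingers close across the 14 mm. The point turns and sinks with the knob
- knob (a joint): turn of the knob in rad, positive clockwise seen from above: starts between 0 and 0.25, stop at 1.571 (a quarter turn). Up, it is blocked at about 0.8 by two hooks beside its shaft; pushed down at least 10.5 mm its cross-bar passes under the hooks. Light friction, 0.03 N m
- clamp (a joint): how far the hold-down (knob, strap and pad together) is pushed down, in m: 0 up (springs hold it there), stop at 0.013. It takes about 4 N to start and 13 N at the stop. Turned home and let go, it springs back up to rest under the hooks at about 0.009, its rubber pad on the block
- block: the work: brown sanding block, 64 x 112 x 28 mm (x, y, z), loose, lying on the base under the ram foot and the hold-down's pad; origin: centre of its underside
- catch_tab (a point): point in the thumb tab of the safety catch, at the press's left (+y) end: an upright steel plate 8 mm thick (point x), 16 mm wide (point y); its upper end is 10 mm above this point. Left and right of it is free; the lever shaft's steel finger (10 mm wide) ends 4 mm behind it. The point turns with the catch. Pinched across the 16 mm from above, it turns between the finger pads
- catch_hinge (a point): middle of the catch's hinge pin, which lies along the press's y axis, 50 mm above the bench; the tab point turns about it at 90 mm radius
- catch (a joint): catch angle in rad: starts between 0 and 0.08, upright under a steel finger on the lever's shaft, which then cannot turn by more than about 0.1; 0.90 is its stop, tipped forward towards the robot (press -x), the lever free. It stays where it is put (friction 0.05 N m)
- lever_grip: black round bar of the U-shaped lever, 18 mm thick, 96 mm long along the press's y axis, between two side arms 112 mm apart; origin: middle of the bar, about 266 mm above the bench at the start and 217 mm when pulled home. It is a sleeve that also spins freely on its rod (so its own angle means nothing); best pinched from above across its thickness
- lever_hinge (a point): the middle of the lever's shaft, along the press's y axis, 125 mm above the bench; the bar moves on a circle of 150 mm radius round it
- lever (a joint): lever angle in rad: 0 leaning back from upright by 0.35 (as it starts), growing as the bar comes forward (press -x) and down; stop at 1.30, where it leans 0.95 forward. A spring pulls it back to 0 whenever it is let go; holding it home takes 6 to 9 N at the bar
- press_foot: steel foot of the ram, 28 mm across and 12 mm high, origin at the centre of its lower face, 20 mm above the block at the start; the lever drives it down 20 mm per rad and it is sprung, so that it presses the block with about 12 N when the lever is home
- screwdriver: screwdriver, 27 x 198 x 26 mm, lying loose in front of the press; not part of the job
- nail_jar: glass jar, 62 mm across, 85 mm high, standing loose behind the press's right wing; not part of the job
- claw_hammer: hammer, 118 x 311 x 26 mm, lying loose to the right; not part of the job
- offcut: hardwood offcut, 42 x 70 x 20 mm, lying loose at the far right; not part of the job
Things that resemble listed ones, but are neither listed nor needed, are in the scene too. Leave any blue or turquoise look-alike of the block alone.

How it is judged:
On the way, in this order (a step that is already met when the one before it is completed fails the run):
1. the hold-down is pushed down and turned home (value of joint knob above 1.25 rad and value of joint clamp above 0.006 m and value of joint catch below 0.4 rad), for 0.2 s.
2. the safety catch is tipped forward, the lever not yet pulled (value of joint knob above 1.25 rad and value of joint clamp above 0.006 m and value of joint catch above 0.7 rad and value of joint lever below 0.2 rad), for 0.2 s.
3. the lever is pulled home and held, the ram pressing the block (value of joint lever above 1.15 rad and contact force between the fingers and lever_grip above 1 N and contact force between press_foot and block above 3 N), for 0.5 s.
At the end, for the whole second after the job is handed in: Fingers hold the lever above 1.15 rad with over 1 N; the foot presses the block with over 3 N; knob over 1.25 rad and hold-down over 6 mm down; catch over 0.7 rad; block on the base within about 15 mm of its place; screwdriver, jar, hammer and offcut moved less than 30 mm (all of step 3 and value of joint knob above 1.25 rad and value of joint clamp above 0.006 m and value of joint catch above 0.7 rad and x of block in the frame of press between -0.065 and -0.025 m and y of block in the frame of press between -0.05 and -0.01 m and z of block in the frame of press below 0.02 m and distance of each of screwdriver, nail_jar, claw_hammer, offcut from where it was at the start of the episode below 0.03 m); the arm keeps its last pose, push and grip.
It fails at once if the screwdriver is pushed away by 30 mm or more (distance of screwdriver from where it was at the start of the episode above 0.03 m).
It fails at once if the nail jar is pushed away by 30 mm or more (distance of nail_jar from where it was at the start of the episode above 0.03 m).
It fails at once if the claw hammer is pushed away by 30 mm or more (distance of claw_hammer from where it was at the start of the episode above 0.03 m).
It fails at once if the offcut is pushed away by 30 mm or more (distance of offcut from where it was at the start of the episode above 0.03 m).
It also fails if it takes over 67 s, if anything falls off the work surface, if the arm or the gripper's body presses on something with over 40 N, if the wrist force passes 120 N, or if a joint passes its speed limit or range.

## Robot

A 6-joint arm with a two-finger parallel gripper is mounted at the origin on a cart in front of the work surface, level with it; the furniture and walls round the work are solid. World frame = base frame: x ahead of the robot, y to its left, z up, the work surface at z = 0. Lengths are in m, angles in rad, forces in N, time in s.
With the tool pointing down it reaches from about 0.3 to 1 m from the base axis. Payload 5.1 kg.
Tool frame: the origin (TCP) lies at the very end of the fingers, on their centre line; the grasp point (between the pads) lies env.grip_point_offset behind it (env.grip_point_offset is the distance from the TCP to the grasp point, in m); z points along the fingers, x is the direction in which the jaws open and shut, and the axes are right-handed (so a half turn about z gives the same grasp; the last joint's range is limited). The gripper opens to 95 mm and grips with 3 to 60 N. Pads are 20 mm wide; open, the fingers measure 119 mm over their backs; the gripper's body (75 mm by 180 mm) begins 59 mm behind the grasp point.
Start: joints at [-1.224, 0.124, 1.65, -0, 1.367, -0.083], TCP at [0.271, -0.591, 0.215] pointing down, gripper open.
Joint ranges: [-2.61, 2.61], [-1.02, 2.33], [0.03, 2.71], [-1.35, 4.49], [0.32, 2.68], [-2.91, 2.91]. Speed limits (rad/s): [2.57, 2.57, 3.14, 3.14, 3.14, 3.14].

## Interface

Orientations are given as [roll, pitch, yaw] about the fixed x, y, z axes, in that order (R = Rz(yaw) Ry(pitch) Rx(roll)).
In Python, from station import env, imaging, order, nets gives the robot as it stands.
- The arm moves only by the tool carry_out, never from a script. Its argument "motion" is a list of rows, each an object with "xyz": the shift along the tool's x, y, z in m, a list of three; "dr": the turn, a rotation vector about the tool's x, y, z in rad, a list of three; "grip": the gripper's target within -1 to 1 (shut at 1, half-way at 0, fully open at -1). A call has 1 to 8 rows; each row is the pose to reach, as a shift and turn from the pose measured when the call began, along the tool's axes at that moment; what a row does not reach only later rows make up. A row lasts 1/12 s, in which the tool goes at most 41.7 mm and 7.16 degrees, less where a joint would pass 70% of its speed; a pose out of reach is approached as far as the arm can. A call with a gripper value outside its range is refused whole. The fingers move at their own pace and stop on an object; "force" is the grip in N (left out, the last holds). Time passes only in rows, so rows that repeat a pose let the fingers close. It gives the time, the measured TCP pose, the force and the opening at its end, in the units of the state.
- env.observe(): the state, without advancing time (a new reading comes with each control period).
- imaging.grab_frame(name): name is "side" or "top" or "wrist"; returns a dict with "color" (480x640x3 uint8, blue, green, red), "fx", "fy", "cx", "cy" (pixels), "eye" and "attitude" of the camera in the world. Camera axes: x right, y down, z forward; pixel columns grow to the right and rows downward; lengths in m; the calibration is good to about 2 mm. A picture is of the moment at which its call begins. There is no depth.
- order.hand_in(): hands the job in, once; it reports no verdict.
Trained networks look in the newest picture that a camera, given by its name, has taken for a name from the list of things; names that differ only in an ending like _2 or _b are one class to them, and where a whole thing is asked for, a point or a joint stands for the part that bears it (a point fixed in the world has none). Each returns a list of dicts, best first, with "confidence" (0 to 1); they miss things now and then, are a little off and sometimes report something else, mostly with a low value. They report only what shows in the picture. A call takes as long as a camera call. They do not tell look-alikes from the thing itself.
- nets.find_in(target, camera): "at" ([x, y, z] in m, in the coordinates of the camera as it stood for that picture, good to about 4 mm: the middle of the surface that is visible of it).
The state is a dict: "time_s": time; "joint_pos": joint angles; "qd": joint speeds; "effort": joint torques, N m; "tool_pos": TCP position; "tool_rot": TCP orientation; "wrist_force": force on the tool from outside, world axes, zero at the start; "torque": the same for the moment, N m; "width": finger opening in m.
Only numpy, scipy, OpenCV 4.12 (cv2) and the standard library are available. Lean on these libraries where they do the work, as an engineer would, in place of code of your own. Each camera call takes 0.05 s, during which the arm holds its last target.

## Working session

There is one attempt and no reset: what is moved stays moved. The work goes in short steps, Python scripts to look and compute and a tool call to move; the robot and the scene stay as the last step left them, time stands still between calls to the robot, and variables do not carry over. Pictures are saved under pics/ and viewed, and the job is handed in when it is done.

Besides the shell and the picture viewer there is one more tool, called after ">>>" as name(argument=value, ...), one argument or row to a line, values as JSON. carry_out: Moves the arm, as the interface text tells. Its arguments: {"type":"object","properties":{"motion":{"type":"array"},"force":{"type":"number"}},"required":["motion"]}

```bash
ls; mkdir -p pics
python3 - <<'E'
from station import env, imaging, order, nets
import cv2
print(env.observe(), env.grip_point_offset)
for c in ["side","top","wrist"]:
    f=imaging.grab_frame(c); cv2.imwrite(f"pics/a_{c}.png",f["color"])
    print(c,{k:v for k,v in f.items() if k!="color"})
E
```

```text
pics
{'time_s': 0.0, 'joint_pos': array([-1.22358528e+00,  1.24480146e-01,  1.65166973e+00,  9.85332710e-07,
        1.36747517e+00, -8.25766244e-02]), 'qd': array([ 0.00033856, -0.00027059,  0.00165638,  0.00079486, -0.00279983,
        0.00056529]), 'effort': array([ 1.05466868e-03, -4.17605603e+01, -3.59929597e+01,  7.73616205e-02,
        4.91027744e-02, -1.66577365e-04]), 'tool_pos': array([ 0.270611  , -0.59029068,  0.21340572]), 'tool_rot': array([-3.14142405e+00,  2.02538504e-03, -1.14100869e+00]), 'wrist_force': array([-0.80234261, -0.14554964, -0.11072737]), 'torque': array([-0.06206083,  0.01702546,  0.01656392]), 'width': 0.09530357226590482} 0.0188
side {'fx': 439.07963238145504, 'fy': 439.07963238145504, 'cx': 318.57723215154147, 'cy': 239.79399506827548, 'eye': array([ 0.20887379, -0.95026955,  0.91277058]), 'attitude': array([-2.22598565, -0.02227854, -0.3962622 ])}
top {'fx': 467.18818455867455, 'fy': 467.18818455867455, 'cx': 323.4338976231539, 'cy': 237.04073156225064, 'eye': array([ 0.28416362, -0.0559364 ,  1.41225832]), 'attitude': array([-2.91634910e+00,  3.16586607e-05, -1.65955452e+00])}
wrist {'fx': 339.8405197064505, 'fy': 339.8405197064505, 'cx': 319.30287266051386, 'cy': 238.22374902346363, 'eye': array([ 0.34057247, -0.55992049,  0.38402312]), 'attitude': array([ 2.86660416e+00,  9.18990783e-04, -1.14079744e+00])}
```

View pics/a_side.png

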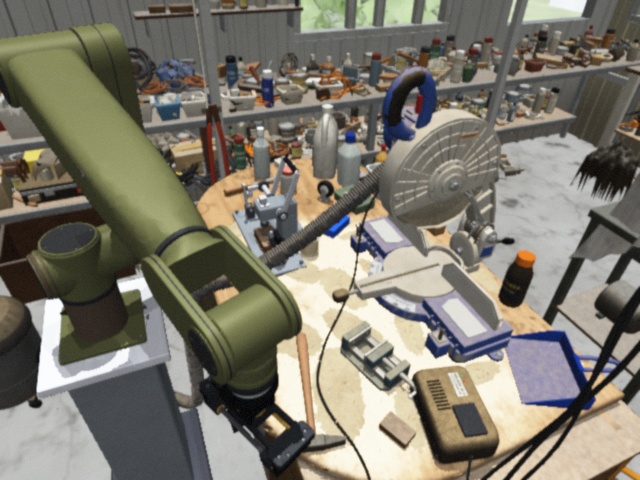

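View pics/a_top.png

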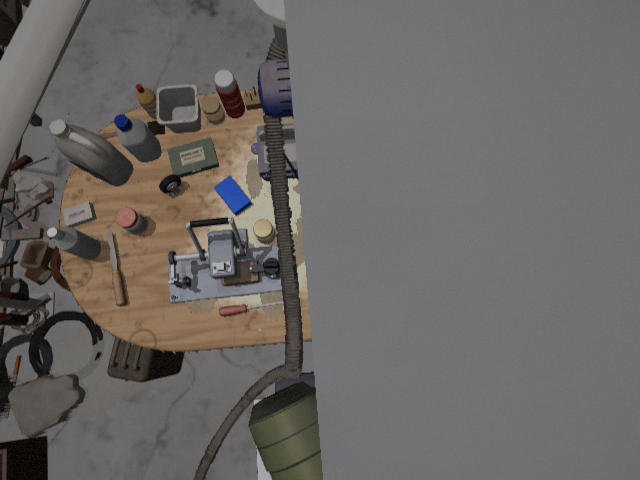

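View pics/a_wrist.png

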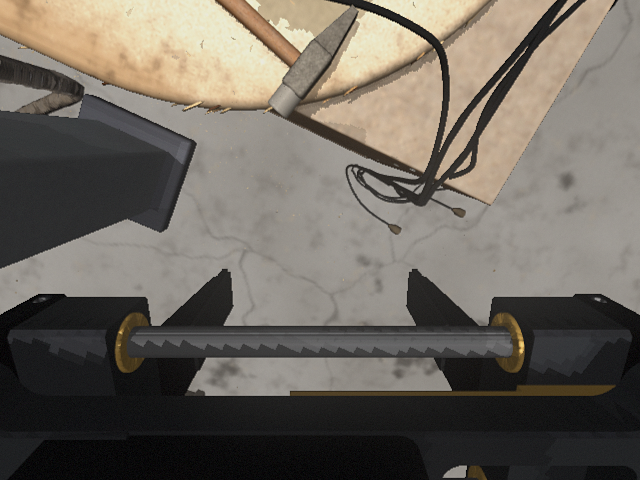

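```bash
cat > h.py <<'E'
from station import env, imaging, order, nets
import cv2, numpy as np
from scipy.spatial.transform import Rotation as Ro
def R(rpy): return Ro.from_euler('xyz',rpy).as_matrix()
def toW(f,p): return R(f["attitude"])@np.array(p)+f["eye"]
def proj(f,P):
    q=R(f["attitude"]).T@(np.array(P)-f["eye"]); return np.array([f["fx"]*q[0]/q[2]+f["cx"],f["fy"]*q[1]/q[2]+f["cy"]])
E
python3 - <<'E'
from h import *
np.set_printoptions(precision=4,suppress=True)
for c in ["side","top"]:
    f=imaging.grab_frame(c)
    for t in ["press","knob_grip","block","catch_tab","catch_hinge","lever_grip","lever_hinge","press_foot","screwdriver","nail_jar","claw_hammer","offcut"]:
        for d in nets.find_in(t,c)[:3]:
            P=toW(f,d["at"]); print(c,t,round(d["confidence"],2),P,proj(f,P))
E
```

```text
side press 0.89 [0.5402 0.1794 0.0947] [272.7672 219.2319]
side press 0.32 [0.4967 0.1727 0.0454] [261.3219 235.4203]
side knob_grip 0.44 [0.5134 0.0686 0.0961] [275.6399 240.1559]
side block 0.74 [0.4964 0.175  0.0428] [261.0831 235.6742]
side block 0.58 [0.7588 0.1582 0.0209] [335.7542 227.113 ]
side block 0.19 [0.5142 0.0749 0.0923] [275.278  239.9249]
side catch_hinge 0.58 [0.5429 0.1793 0.0873] [273.6742 220.9666]
side lever_hinge 0.65 [0.5442 0.1852 0.0894] [273.4743 219.3567]
side nail_jar 0.71 [0.6288 0.0642 0.0284] [311.1305 249.7646]
side claw_hammer 0.7 [ 0.4294 -0.4352  0.019 ] [311.7832 402.8503]
side claw_hammer 0.64 [0.4946 0.1777 0.0402] [260.346 235.987]
side offcut 0.91 [ 0.5749 -0.5629  0.0239] [397.2414 428.7188]
top press 0.56 [0.5254 0.2135 0.0223] [226.9798 270.1687]
top knob_grip 0.75 [0.5145 0.0716 0.0884] [272.0087 266.0328]
top knob_grip 0.23 [0.4907 0.3378 0.1098] [176.7789 281.4838]
top block 0.95 [0.4993 0.1617 0.0383] [243.7673 276.5024]
top block 0.64 [0.7565 0.1885 0.0263] [231.5866 195.8656]
top block 0.22 [0.5127 0.0739 0.0896] [271.2136 266.6264]
top catch_tab 0.59 [0.4913 0.3387 0.1081] [176.6594 281.387 ]
top catch_tab 0.41 [0.5658 0.2595 0.1706] [198.366  248.5111]
top catch_hinge 0.89 [0.5268 0.2149 0.0216] [226.5494 269.7792]
top catch_hinge 0.19 [0.5685 0.2569 0.1673] [199.5956 247.7038]
top lever_hinge 0.93 [0.5258 0.2133 0.0227] [226.9925 270.0093]
top lever_hinge 0.51 [0.5124 0.0895 0.0895] [265.7516 267.227 ]
top screwdriver 0.74 [0.4056 0.1891 0.0208] [237.0795 309.6015]
top screwdriver 0.19 [0.5127 0.0895 0.0918] [265.6609 266.9945]
top nail_jar 0.97 [0.6194 0.0879 0.0815] [264.4253 231.6484]
top claw_hammer 0.63 [0.5106 0.0903 0.0916] [265.4379 267.7713]
```

Run:
```python
from h import *
for c,b in [("top",(150,190,330,330)),("side",(190,140,410,310))]:
    f=imaging.grab_frame(c)["color"]; x0,y0,x1,y1=b
    cv2.imwrite(f"pics/b_{c}.png",cv2.resize(f[y0:y1,x0:x1],None,fx=(800/(x1-x0)),fy=(800/(x1-x0)) if (y1-y0)*800/(x1-x0)<600 else 600/(y1-y0),interpolation=cv2.INTER_CUBIC)[:600])
```

```text
(no output)
```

View pics/b_top.png

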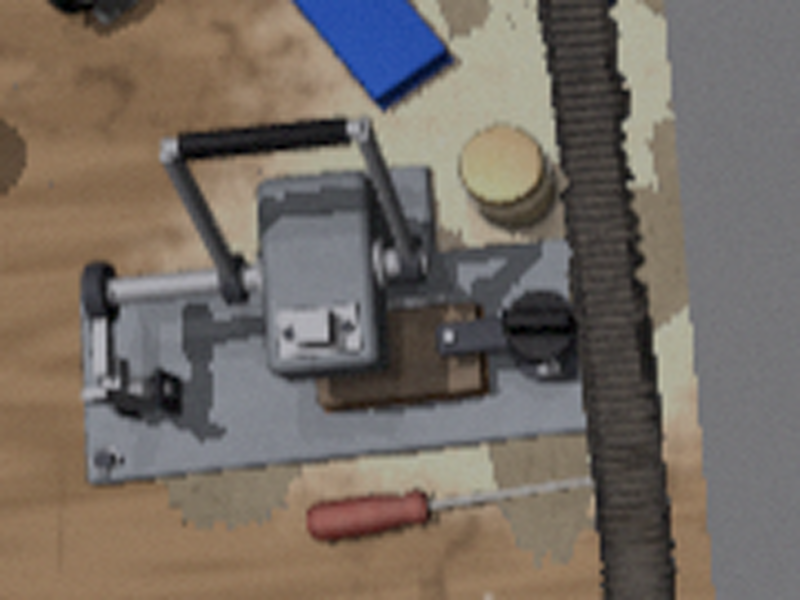

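View pics/b_side.png

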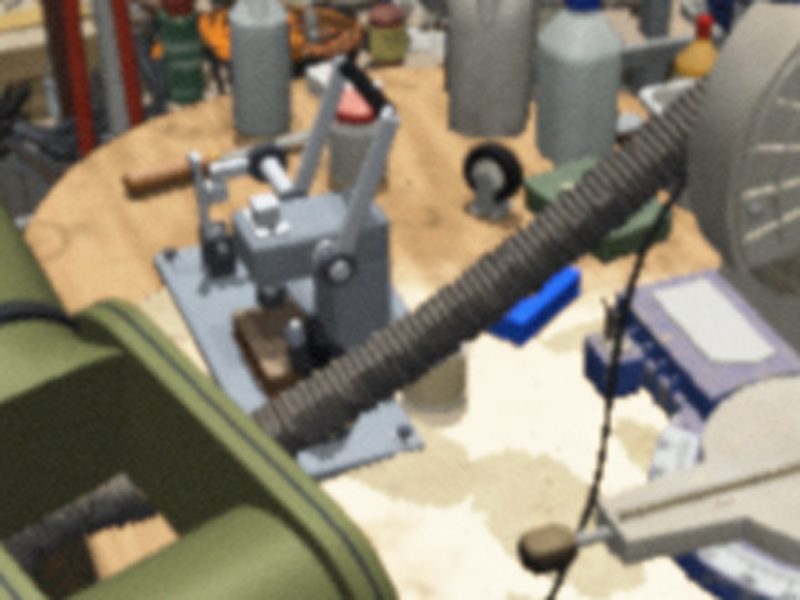

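Run:
```python
from h import *
from scipy.optimize import least_squares
np.set_printoptions(precision=4,suppress=True)
T=imaging.grab_frame("top"); S=imaging.grab_frame("side")
k=800/180; ks=800/220
t=lambda u,v:np.array([150+u/k,190+v/k]); s=lambda u,v:np.array([190+u/ks,140+v/ks])
obs=[(T,(-.110,.190,.014),t(90,483)),(T,(-.045,-.130,.119),t(541,318)),
 (T,(.051,.056,.266),t(170,148)),(T,(.051,-.056,.266),t(360,127)),
 (S,(-.110,.190,.014),s(158,257)),(S,(.030,-.190,.014),s(425,440)),
 (S,(.051,.056,.266),s(345,62)),(S,(.051,-.056,.266),s(388,112))]
def w(p,P):
    c,si=np.cos(p[2]),np.sin(p[2]); return np.array([p[0]+c*P[0]-si*P[1],p[1]+si*P[0]+c*P[1],P[2]])
def res(p): return np.concatenate([proj(f,w(p,P))-o for f,P,o in obs])
r=least_squares(res,[.55,.2,.0]); print(r.x, r.fun.reshape(-1,2))
p=r.x
for n,P in dict(knob=(-.045,-.13,.105),lev=(.051,0,.266),home=(-.15*np.sin(.95),0,.125+.15*np.cos(.95)),block=(-.045,-.03,.028)).items(): print(n,w(p,P))
# hose
side=np.array([s(690,110),s(560,240),s(430,340),s(330,400),s(270,430)])
for q in [t(585,0),t(600,200),t(612,300),t(625,400),t(640,590)]:
    d=R(T["attitude"])@np.array([(q[0]-T["cx"])/T["fx"],(q[1]-T["cy"])/T["fy"],1])
    best=min(((abs(np.interp(proj(S,T["eye"]+d*l)[0],side[::-1,0],side[::-1,1])-proj(S,T["eye"]+d*l)[1]),l) for l in np.arange(.5,1.5,.005)))
    print("hose",best[0],T["eye"]+d*best[1])
```

```text
[0.5646 0.2041 0.0152] [[-1.7251  1.6164]
 [-1.6871  0.2666]
 [-0.7967 -1.0727]
 [ 0.5875 -0.7759]
 [-1.0891  0.4402]
 [ 0.8474  3.9287]
 [ 0.0754 -0.2383]
 [ 1.0706  1.9763]]
knob [0.5216 0.0734 0.105 ]
lev [0.6156 0.2048 0.266 ]
home [0.4426 0.2022 0.2123]
block [0.52   0.1734 0.028 ]
hose 0.5657957692757805 [0.7042 0.0217 0.1934]
hose 0.3801879574883458 [0.5942 0.0259 0.122 ]
hose 0.2141223567187751 [0.5334 0.0244 0.0979]
hose 0.1813897896087724 [0.471  0.022  0.0786]
hose 0.2149709309097716 [0.3481 0.0194 0.1121]
```

```bash
cat >> h.py <<'E'
np.set_printoptions(precision=4,suppress=True)
def delta(xyz,rpy):
    s=env.observe(); R0=R(s["tool_rot"]); 
    return R0.T@(np.array(xyz)-s["tool_pos"]), Ro.from_matrix(R0.T@R(rpy)).as_rotvec()
E
python3 - <<'E'
from h import *
print(delta([.30,-.45,.36],[np.pi,0,-1.14+.95]))
E
```

```text
(array([-0.1159, -0.0852, -0.1453]), array([ 0.    , -0.0001, -0.951 ]))
```

>>> carry_out(
  motion=[
    {"xyz": [-0.02,-0.01,-0.04],"dr": [0,0,-0.12],"grip": -1},
    {"xyz": [-0.04,-0.02,-0.08],"dr": [0,0,-0.24],"grip": -1},
    {"xyz": [-0.06,-0.035,-0.11],"dr": [0,0,-0.36],"grip": -1},
    {"xyz": [-0.08,-0.05,-0.135],"dr": [0,0,-0.48],"grip": -1},
    {"xyz": [-0.1,-0.065,-0.145],"dr": [0,0,-0.6],"grip": -1},
    {"xyz": [-0.116,-0.085,-0.145],"dr": [0,0,-0.72],"grip": -1},
    {"xyz": [-0.13,-0.1,-0.145],"dr": [0,0,-0.84],"grip": -1},
    {"xyz": [-0.145,-0.115,-0.145],"dr": [0,0,-0.96],"grip": -1},
  ],
)

```text
time_s: 2.32
tool_pos: [0.3153, -0.4101, 0.3605]
tool_rot: [3.14, -0.001, -0.175]
wrist_force: [0.1, -0.5, -0.2]
width: 0.0951
```

Run:
```python
from h import *
o=env.observe(); print(o["tool_pos"],o["tool_rot"],o["joint_pos"])
print(delta([.42,-.15,.36],[np.pi,0,o["tool_rot"][2]+.95]))
```

```text
[ 0.3153 -0.4101  0.3605] [ 3.1404 -0.0011 -0.1749] [-1.0192 -0.2237  1.7445  0.      1.6192 -0.8443]
(array([ 0.0578, -0.2744,  0.0002]), array([ 0.0016, -0.0005, -0.95  ]))
```

>>> carry_out(
  motion=[
    {"xyz": [0.007,-0.034,0],"dr": [0,0,-0.12],"grip": -1},
    {"xyz": [0.014,-0.068,0],"dr": [0,0,-0.24],"grip": -1},
    {"xyz": [0.021,-0.102,0],"dr": [0,0,-0.36],"grip": -1},
    {"xyz": [0.028,-0.136,0],"dr": [0,0,-0.48],"grip": -1},
    {"xyz": [0.036,-0.17,0],"dr": [0,0,-0.6],"grip": -1},
    {"xyz": [0.043,-0.205,0],"dr": [0,0,-0.72],"grip": -1},
    {"xyz": [0.05,-0.24,0],"dr": [0,0,-0.84],"grip": -1},
    {"xyz": [0.058,-0.274,0],"dr": [0,0,-0.96],"grip": -1},
  ],
)

```text
time_s: 2.98
tool_pos: [0.4203, -0.1487, 0.3606]
tool_rot: [3.139, -0.0, 0.791]
wrist_force: [-0.1, -0.4, 0.6]
width: 0.0951
```

Run:
```python
from h import *
o=env.observe(); print(o["tool_pos"],o["tool_rot"],o["joint_pos"])
print(delta([.50,.09,.36],[np.pi,0,o["tool_rot"][2]+.95]))
```

```text
[ 0.4203 -0.1487  0.3606] [ 3.139  -0.0001  0.7908] [-0.46   -0.3914  1.8747 -0.0007  1.6558 -1.2509]
(array([ 0.2257, -0.1112,  0.0003]), array([ 0.0024,  0.0011, -0.95  ]))
```

>>> carry_out(
  motion=[
    {"xyz": [0.028,-0.014,0],"dr": [0,0,-0.12],"grip": -1},
    {"xyz": [0.056,-0.028,0],"dr": [0,0,-0.24],"grip": -1},
    {"xyz": [0.084,-0.042,0],"dr": [0,0,-0.36],"grip": -1},
    {"xyz": [0.112,-0.056,0],"dr": [0,0,-0.48],"grip": -1},
    {"xyz": [0.14,-0.07,0],"dr": [0,0,-0.6],"grip": -1},
    {"xyz": [0.17,-0.084,0],"dr": [0,0,-0.72],"grip": -1},
    {"xyz": [0.2,-0.098,0],"dr": [0,0,-0.84],"grip": -1},
    {"xyz": [0.226,-0.111,0],"dr": [0,0,-0.96],"grip": -1},
  ],
)

```text
time_s: 3.65
tool_pos: [0.5006, 0.0921, 0.3604]
tool_rot: [3.139, 0.002, 1.758]
wrist_force: [1.0, -0.4, -0.8]
width: 0.095
```

Run:
```python
from h import *
o=env.observe(); print(o["tool_pos"],o["tool_rot"],o["joint_pos"])
print(delta([.50,.12,.36],[np.pi,0,3.0]))
f=imaging.grab_frame("wrist"); cv2.imwrite("pics/c_wrist.png",f["color"])
f=imaging.grab_frame("top"); cv2.imwrite("pics/c_top.png",f["color"])
```

```text
[0.5006 0.0921 0.3604] [3.1395 0.0019 1.7575] [ 0.0774 -0.2432  1.7607 -0.0017  1.6218 -1.6802]
(array([0.0275, 0.0046, 0.0004]), array([ 0.0006,  0.003 , -1.2425]))
```

View pics/c_wrist.png

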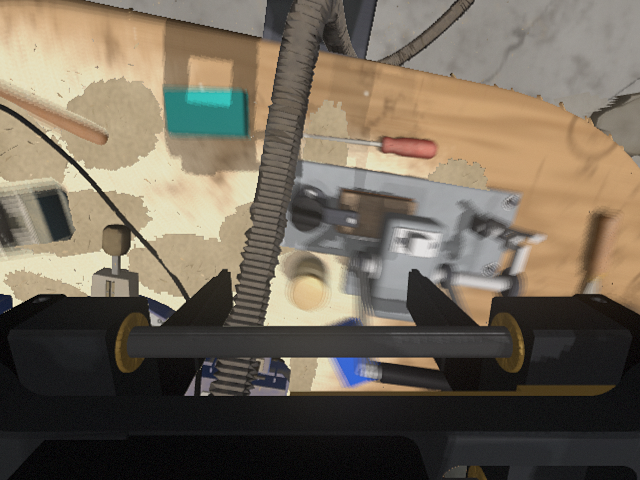

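View pics/c_top.png

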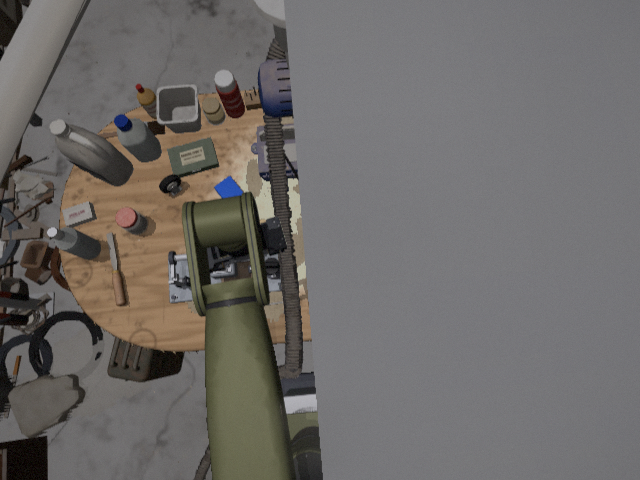

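>>> carry_out(
  motion=[
    {"xyz": [0,0.03,0],"dr": [0,0,0],"grip": -1},
    {"xyz": [0,0.03,0],"dr": [0,0,0],"grip": -1},
    {"xyz": [0,0.03,0],"dr": [0,0,0],"grip": -1},
  ],
)

```text
time_s: 4.0
tool_pos: [0.5303, 0.0983, 0.359]
tool_rot: [-3.14, 0.001, 1.756]
wrist_force: [0.1, 1.2, -0.1]
width: 0.0953
```

Run:
```python
from h import *
f=imaging.grab_frame("wrist"); cv2.imwrite("pics/d_wrist.png",f["color"])
import pickle; pickle.dump(f,open("d.pkl","wb"))
for t in ["knob_grip","catch_tab","catch_hinge","lever_grip","press_foot","block","screwdriver","nail_jar"]:
    for d in nets.find_in(t,"wrist")[:2]:
        P=toW(f,d["at"]); print(t,round(d["confidence"],2),P,proj(f,P))
print(f["eye"],f["attitude"],env.observe()["tool_pos"],env.observe()["qd"],env.observe()["time_s"])
c=f["color"][130:330,280:560]; cv2.imwrite("pics/d_crop.png",cv2.resize(c,None,fx=2.85,fy=2.85,interpolation=cv2.INTER_CUBIC))
```

```text
knob_grip 0.91 [0.5149 0.0693 0.0956] [300.6976 188.2957]
catch_tab 0.75 [0.4966 0.3372 0.1062] [511.0058 214.3102]
catch_hinge 0.69 [0.5315 0.2055 0.0799] [398.6163 217.5623]
catch_hinge 0.21 [0.4098 0.1922 0.0225] [401.6328 124.6141]
lever_grip 0.4 [0.5257 0.1993 0.0749] [394.4224 211.8841]
press_foot 0.27 [0.4958 0.3346 0.1114] [511.477  214.0921]
block 0.83 [0.5    0.1573 0.0447] [365.5358 184.8021]
block 0.69 [0.7326 0.1787 0.028 ] [345.8311 325.2583]
screwdriver 0.75 [0.4124 0.1941 0.0193] [401.9687 126.9051]
screwdriver 0.53 [0.6222 0.09   0.0858] [302.6638 266.3157]
nail_jar 0.68 [0.6262 0.0901 0.0853] [302.2175 268.8769]
[0.4557 0.0833 0.5296] [2.8684 0.0022 1.7561] [0.5299 0.0985 0.3603] [ 0.0016  0.0067 -0.0016 -0.0018 -0.     -0.0002] 4.45
```

View pics/d_crop.png

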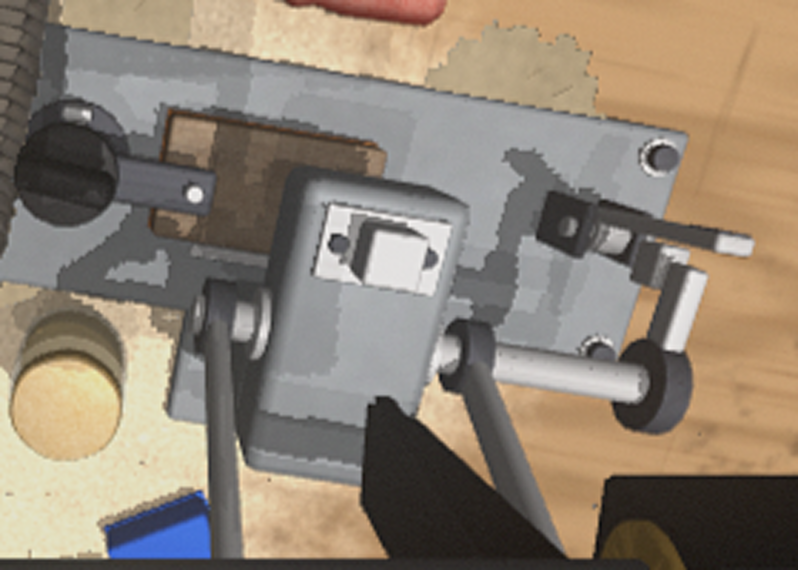

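View pics/d_wrist.png

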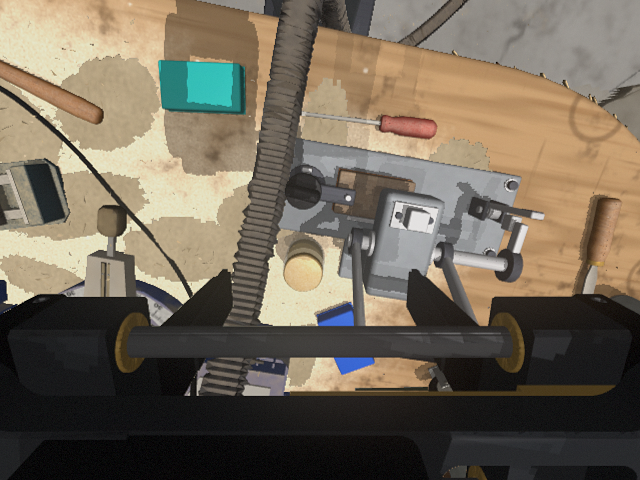

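```bash
cat >> h.py <<'E'
def bp(f,px,z):
    d=R(f["attitude"])@np.array([(px[0]-f["cx"])/f["fx"],(px[1]-f["cy"])/f["fy"],1]); return f["eye"]+d*(z-f["eye"][2])/d[2]
def pw(p,P):
    c,si=np.cos(p[2]),np.sin(p[2]); return np.array([p[0]+c*P[0]-si*P[1],p[1]+si*P[0]+c*P[1],P[2]])
def wp(p,P):
    c,si=np.cos(p[2]),np.sin(p[2]); d=np.array(P)[:2]-p[:2]; return np.array([c*d[0]+si*d[1],-si*d[0]+c*d[1],P[2]])
E
python3 - <<'E'
from h import *
import pickle; f=pickle.load(open("d.pkl","rb"))
t=lambda u,v:np.array([280+u/2.85,130+v/2.85])
A=bp(f,t(70,29),.014);B=bp(f,t(688,132),.014);C=bp(f,t(640,300),.014)
print("front edge",A,B,"yaw",np.arctan2(-(B-A)[0],(B-A)[1]),"left edge",C,"yaw",np.arctan2((C-B)[1],(C-B)[0]))
yaw=np.arctan2(-(B-A)[0],(B-A)[1])
for yaw in (yaw,.015,.0):
    c,s=np.cos(yaw),np.sin(yaw)
    o=B[:2]-np.array([c*-.11-s*.19,s*-.11+c*.19]); p=[*o,yaw]; print(p)
    print(" knob flange",wp(p,bp(f,t(67,172),.091)), bp(f,t(67,172),.091)," tab top",wp(p,bp(f,t(735,244),.15)),bp(f,t(735,244),.15))
    print(" head front corners",wp(p,bp(f,t(298,172),.149)),wp(p,bp(f,t(465,208),.149)))
    print(" shaft left end",wp(p,bp(f,t(640,382),.125)), "hub", wp(p,bp(f,t(215,310),.125)))
E
python3 - <<'E'
import cv2
i=cv2.imread("pics/d_wrist.png")[150:230,270:370]
cv2.imwrite("pics/d_knob.png",cv2.resize(i,None,fx=7,fy=7,interpolation=cv2.INTER_CUBIC)*1)
E
```

```text
front edge [0.456  0.0603 0.014 ] [0.4474 0.3884 0.014 ] yaw 0.026218996009130236 left edge [0.5394 0.3937 0.014 ] yaw 0.05746882866168558
[np.float64(0.5623250819454946), np.float64(0.20137607124746332), np.float64(0.026218996009130236)]
 knob flange [-0.0482 -0.127   0.091 ] [0.5174 0.0732 0.091 ]  tab top [-0.0704  0.142   0.15  ] [0.4882 0.3414 0.15  ]
 head front corners [-0.0708 -0.0359  0.149 ] [-0.0673  0.0324  0.149 ]
 shaft left end [-0.0014  0.138   0.125 ] hub [-0.004  -0.0539  0.125 ]
[np.float64(0.5602193685988814), np.float64(0.2000983221823947), 0.015]
 knob flange [-0.0447 -0.1263  0.091 ] [0.5174 0.0732 0.091 ]  tab top [-0.0699  0.1424  0.15  ] [0.4882 0.3414 0.15  ]
 head front corners [-0.0682 -0.0355  0.149 ] [-0.0655  0.0329  0.149 ]
 shaft left end [-0.0008  0.1392  0.125 ] hub [-0.0013 -0.0527  0.125 ]
[np.float64(0.5573818502406496), np.float64(0.19842700945747688), 0.0]
 knob flange [-0.04   -0.1253  0.091 ] [0.5174 0.0732 0.091 ]  tab top [-0.0692  0.143   0.15  ] [0.4882 0.3414 0.15  ]
 head front corners [-0.0648 -0.0348  0.149 ] [-0.0632  0.0335  0.149 ]
 shaft left end [-0.      0.1408  0.125 ] hub [ 0.0024 -0.0511  0.125 ]
```

View pics/d_knob.png

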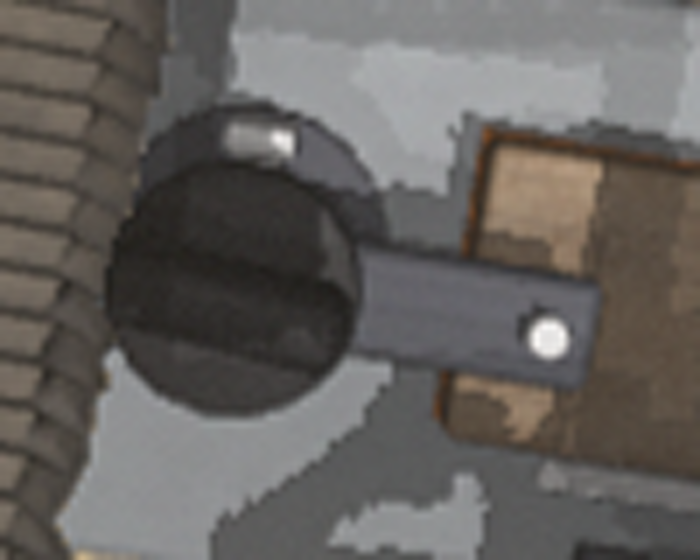

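Run:
```python
from h import *
import pickle; W=pickle.load(open("d.pkl","rb")); T=imaging.grab_frame("top")
k=800/180
t=lambda u,v:np.array([150+u/k,190+v/k])
def tri(tp,wl):
    wl=np.array(wl,float)
    for q in tp:
        q=t(*q); best=None
        for z in np.arange(0,.4,.002):
            P=bp(T,q,z); u=proj(W,P); e=abs(np.interp(u[1],wl[:,1],wl[:,0])-u[0])
            if best is None or e<best[0]: best=(e,P)
        print(best)
print("centre");tri([(585,0),(600,200),(610,300),(625,400),(640,590)],[(298,60),(282,130),(267,200),(258,250),(251,300),(236,350)])
print("edge y+");tri([(548,50),(568,200),(578,300),(588,400),(605,590)],[(318,60),(302,130),(285,193),(278,245),(268,300),(256,345)])
```

```text
centre
(np.float64(0.12693754773692945), array([0.7212, 0.0249, 0.144 ]))
(np.float64(0.07631740513738805), array([0.6   , 0.0275, 0.098 ]))
(np.float64(0.02319865873494109), array([0.5377, 0.0271, 0.076 ]))
(np.float64(0.118528977162498), array([0.4786, 0.0251, 0.024 ]))
(np.float64(4.184146019081197), array([0.3536, 0.0259, 0.    ]))
edge y+
(np.float64(0.0005555150676173071), array([0.6905, 0.0508, 0.142 ]))
(np.float64(0.00910900874600884), array([0.6086, 0.0504, 0.07  ]))
(np.float64(0.014676350383410863), array([0.5415, 0.0487, 0.066 ]))
(np.float64(0.06676680132898127), array([0.4817, 0.0504, 0.018 ]))
(np.float64(7.051872917698006), array([0.3557, 0.0492, 0.    ]))
```

Run:
```python
from h import *
print(delta([.5175,.0725,.25],[np.pi,0,2.4]),delta([.5175,.0725,.2],[np.pi,0,3.0]))
```

```text
(array([-0.0232, -0.0172,  0.1102]), array([ 0.0012,  0.0016, -0.6433])) (array([-0.0231, -0.0173,  0.1602]), array([ 0.0007,  0.0019, -1.2433]))
```

>>> carry_out(
  motion=[
    {"xyz": [-0.004,-0.003,0.01],"dr": [0,0,-0.12],"grip": -0.2},
    {"xyz": [-0.008,-0.006,0.02],"dr": [0,0,-0.24],"grip": -0.2},
    {"xyz": [-0.012,-0.01,0.035],"dr": [0,0,-0.36],"grip": -0.2},
    {"xyz": [-0.016,-0.013,0.05],"dr": [0,0,-0.48],"grip": -0.2},
    {"xyz": [-0.02,-0.015,0.065],"dr": [0,0,-0.6],"grip": -0.2},
    {"xyz": [-0.023,-0.017,0.08],"dr": [0,0,-0.72],"grip": -0.2},
    {"xyz": [-0.023,-0.017,0.095],"dr": [0,0,-0.84],"grip": -0.2},
    {"xyz": [-0.023,-0.017,0.11],"dr": [0,0,-0.96],"grip": -0.2},
  ],
)

```text
time_s: 5.17
tool_pos: [0.5176, 0.0725, 0.2497]
tool_rot: [3.141, 0.002, 2.722]
wrist_force: [0.2, -0.1, 0.2]
width: 0.0575
```

Run:
```python
from h import *
o=env.observe(); print(o["tool_pos"],o["tool_rot"],o["joint_pos"])
print(delta([.5175,.0725,.19],[np.pi,0,3.0]))
```

```text
[0.5176 0.0725 0.2497] [3.1415 0.0022 2.7223] [ 0.0369 -0.1826  1.8913 -0.0009  1.4309 -2.6853]
(array([ 0.0002, -0.    ,  0.0597]), array([-0.0002,  0.0022, -0.2777]))
```

>>> carry_out(
  motion=[
    {"xyz": [0,0,0.02],"dr": [0,0,-0.1],"grip": -0.2},
    {"xyz": [0,0,0.04],"dr": [0,0,-0.185],"grip": -0.2},
    {"xyz": [0,0,0.06],"dr": [0,0,-0.185],"grip": -0.2},
    {"xyz": [0,0,0.06],"dr": [0,0,-0.185],"grip": -0.2},
    {"xyz": [0,0,0.06],"dr": [0,0,-0.185],"grip": -0.2},
  ],
)

```text
time_s: 5.58
tool_pos: [0.5169, 0.0724, 0.1887]
tool_rot: [-3.141, -0.0, 2.907]
wrist_force: [-0.5, -1.3, 0.9]
width: 0.0569
```

Run:
```python
from h import *
import pickle
f=imaging.grab_frame("wrist"); cv2.imwrite("pics/e_wrist.png",f["color"]);pickle.dump(f,open("e.pkl","wb"))
o=env.observe(); print(o["tool_pos"],o["tool_rot"],o["joint_pos"])
for d in nets.find_in("knob_grip","wrist")[:2]:
        P=toW(f,d["at"]); print(round(d["confidence"],2),P,proj(f,P))
print(proj(f,o["tool_pos"]),proj(f,[.5175,.0725,.119]))
```

```text
[0.5179 0.0724 0.1903] [-3.1414  0.0026  2.9071] [ 0.0368 -0.1453  1.9585 -0.0009  1.326  -2.8701]
0.62 [0.5184 0.0701 0.0929] [317.5846 239.3283]
[318.6396 292.2818] [319.3396 251.6627]
```

View pics/e_wrist.png

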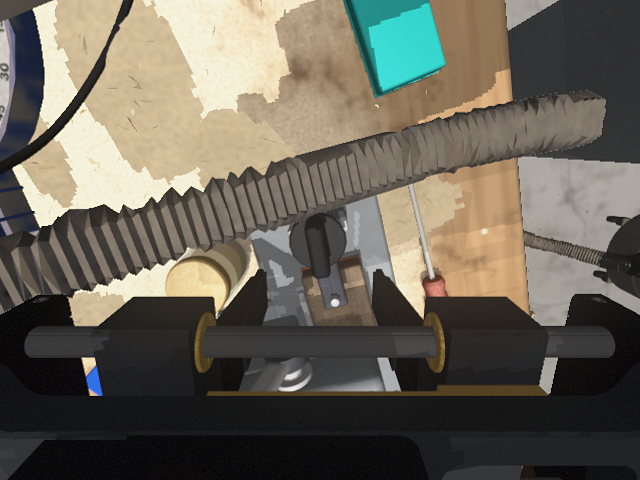

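Run:
```python
from h import *
import pickle
f=pickle.load(open("e.pkl","rb"))
i=f["color"][190:310,250:400]; cv2.imwrite("pics/e_k.png",cv2.resize(i,None,fx=5,fy=5,interpolation=cv2.INTER_CUBIC))
print(bp(f,(318,240),.091), proj(f,[.5175,.0725,.091]))
```

```text
[0.5183 0.0713 0.091 ] [319.3338 241.1889]
```

View pics/e_k.png

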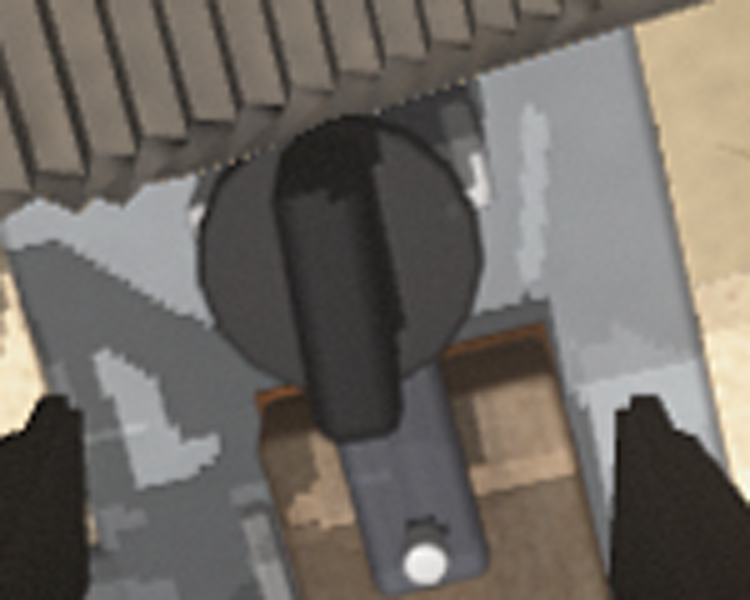

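>>> carry_out(
  motion=[
    {"xyz": [0,0.001,0.02],"dr": [0,0,0],"grip": -0.2},
    {"xyz": [0,0.001,0.04],"dr": [0,0,0],"grip": -0.2},
    {"xyz": [0,0.001,0.06],"dr": [0,0,0],"grip": -0.2},
    {"xyz": [0,0.001,0.075],"dr": [0,0,0],"grip": -0.2},
    {"xyz": [0,0.001,0.085],"dr": [0,0,0],"grip": -0.2},
    {"xyz": [0,0.001,0.092],"dr": [0,0,0],"grip": -0.2},
    {"xyz": [0,0.001,0.095],"dr": [0,0,0],"grip": -0.2},
    {"xyz": [0,0.001,0.095],"dr": [0,0,0],"grip": -0.2},
  ],
)

```text
time_s: 6.35
tool_pos: [0.5195, 0.0734, 0.0966]
tool_rot: [3.141, 0.005, 2.907]
wrist_force: [0.1, 0.1, 0.0]
width: 0.057
```

>>> carry_out(
  motion=[
    {"xyz": [0,0,0],"dr": [0,0,0],"grip": 1},
    {"xyz": [0,0,0],"dr": [0,0,0],"grip": 1},
    {"xyz": [0,0,0],"dr": [0,0,0],"grip": 1},
    {"xyz": [0,0,0],"dr": [0,0,0],"grip": 1},
    {"xyz": [0,0,0],"dr": [0,0,0],"grip": 1},
    {"xyz": [0,0,0],"dr": [0,0,0],"grip": 1},
  ],
  force=25,
)

```text
time_s: 6.85
tool_pos: [0.5196, 0.0734, 0.0969]
tool_rot: [3.141, 0.005, 2.907]
wrist_force: [0.4, 0.9, -0.1]
width: 0.0228
```

Run:
```python
from h import *
o=env.observe(); print(o)
f=imaging.grab_frame("wrist"); cv2.imwrite("pics/f_wrist.png",f["color"])
f=imaging.grab_frame("side"); cv2.imwrite("pics/f_side.png",f["color"])
```

```text
{'time_s': 6.85, 'joint_pos': array([ 0.0384, -0.0519,  2.0376, -0.001 ,  1.1507, -2.8682]), 'qd': array([-0.0007,  0.0008,  0.0018, -0.0001, -0.0006, -0.0009]), 'effort': array([ -0.0001, -30.8331, -33.2401,  -0.0842,  -0.0292,  -0.0004]), 'tool_pos': array([0.5196, 0.0734, 0.0969]), 'tool_rot': array([3.1411, 0.0052, 2.907 ]), 'wrist_force': array([ 0.4347,  0.9117, -0.0823]), 'torque': array([ 0.1883, -0.0997, -0.0075]), 'width': 0.022763221128233684}
```

View pics/f_wrist.png

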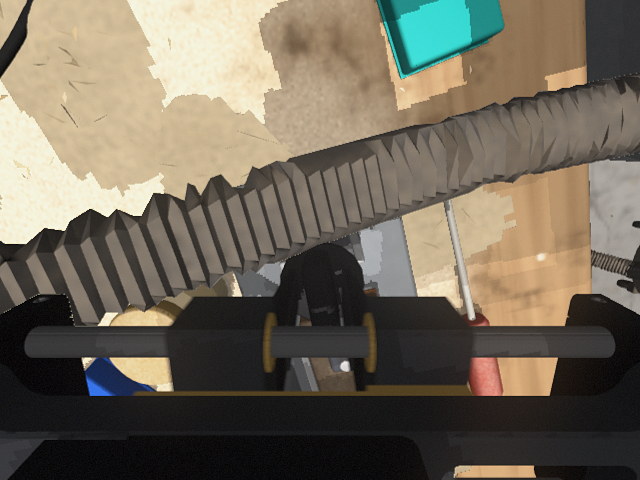

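>>> carry_out(
  motion=[
    {"xyz": [0,-0.001,0.002],"dr": [0,0,0],"grip": 1},
    {"xyz": [0,-0.002,0.003],"dr": [0,0,0],"grip": 1},
    {"xyz": [0,-0.002,0.003],"dr": [0,0,0],"grip": 1},
    {"xyz": [0,-0.002,0.003],"dr": [0,0,0],"grip": 1},
  ],
  force=25,
)

```text
time_s: 7.28
tool_pos: [0.5185, 0.0735, 0.0939]
tool_rot: [3.137, 0.002, 2.906]
wrist_force: [-1.4, 6.2, 3.4]
width: 0.0139
```

>>> carry_out(
  motion=[
    {"xyz": [0,0,0.003],"dr": [0,0,0],"grip": 1},
    {"xyz": [0,0,0.006],"dr": [0,0,0],"grip": 1},
    {"xyz": [0,0,0.009],"dr": [0,0,0],"grip": 1},
    {"xyz": [0,0,0.012],"dr": [0,0,0],"grip": 1},
    {"xyz": [0,0,0.015],"dr": [0,0,0],"grip": 1},
    {"xyz": [0,0,0.017],"dr": [0,0,0],"grip": 1},
    {"xyz": [0,0,0.017],"dr": [0,0,0],"grip": 1},
  ],
  force=30,
)

```text
time_s: 7.87
tool_pos: [0.5193, 0.0739, 0.0831]
tool_rot: [3.137, 0.001, 2.907]
wrist_force: [-17.5, 1.5, 35.9]
width: 0.0139
```

Run:
```python
from h import *
o=env.observe(); print(o["wrist_force"],o["torque"],o["tool_pos"],o["tool_rot"])
f=imaging.grab_frame("side"); cv2.imwrite("pics/g_side.png",cv2.resize(f["color"][150:300,190:390],None,fx=4,fy=4,interpolation=cv2.INTER_CUBIC))
f=imaging.grab_frame("wrist"); cv2.imwrite("pics/g_wrist.png",f["color"])
```

```text
[-17.4688   1.5149  35.8751] [0.4311 3.5496 0.0651] [0.5193 0.0739 0.0831] [3.1368 0.0009 2.9066]
```

View pics/g_side.png

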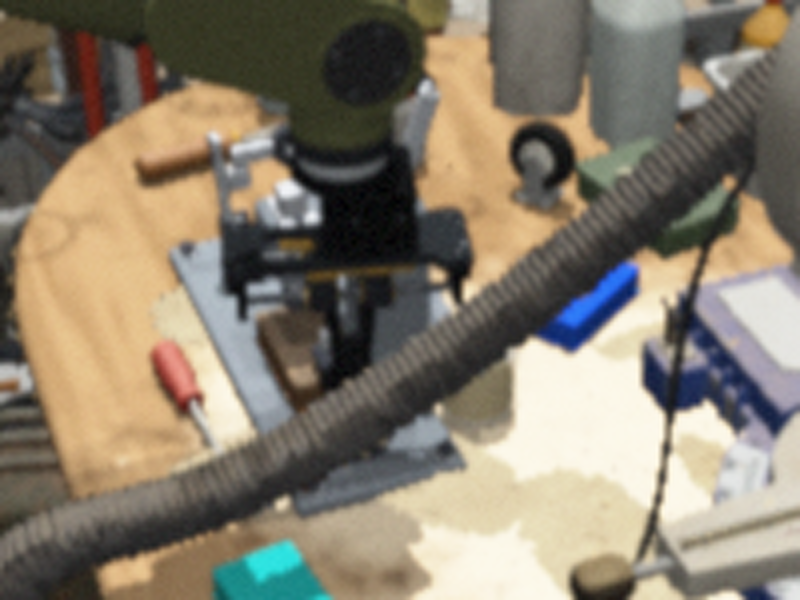

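View pics/g_wrist.png

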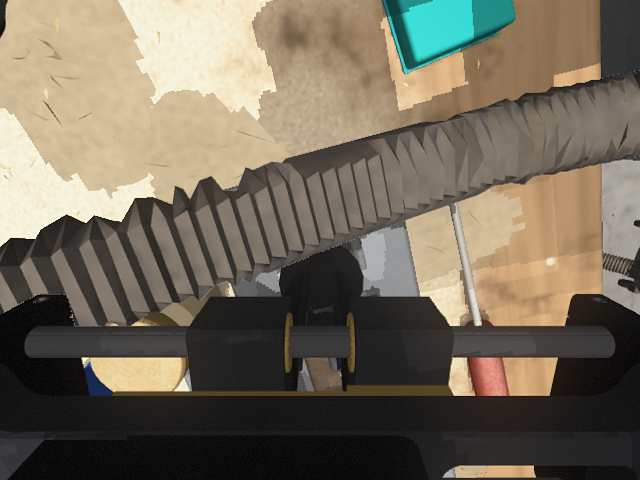

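>>> carry_out(
  motion=[
    {"xyz": [0,0,0.005],"dr": [0,0,0.1],"grip": 1},
    {"xyz": [0,0,0.005],"dr": [0,0,0.2],"grip": 1},
    {"xyz": [0,0,0.005],"dr": [0,0,0.3],"grip": 1},
    {"xyz": [0,0,0.005],"dr": [0,0,0.4],"grip": 1},
    {"xyz": [0,0,0.005],"dr": [0,0,0.5],"grip": 1},
    {"xyz": [0,0,0.005],"dr": [0,0,0.6],"grip": 1},
    {"xyz": [0,0,0.005],"dr": [0,0,0.7],"grip": 1},
    {"xyz": [0,0,0.005],"dr": [0,0,0.7],"grip": 1},
  ],
  force=30,
)

```text
time_s: 8.63
tool_pos: [0.5194, 0.0739, 0.0831]
tool_rot: [3.139, -0.003, 2.203]
wrist_force: [-16.6, 1.1, 29.7]
width: 0.0137
```

>>> carry_out(
  motion=[
    {"xyz": [0,0,0.005],"dr": [0,0,0.1],"grip": 1},
    {"xyz": [0,0,0.005],"dr": [0,0,0.2],"grip": 1},
    {"xyz": [0,0,0.005],"dr": [0,0,0.3],"grip": 1},
    {"xyz": [0,0,0.005],"dr": [0,0,0.4],"grip": 1},
    {"xyz": [0,0,0.005],"dr": [0,0,0.5],"grip": 1},
    {"xyz": [0,0,0.005],"dr": [0,0,0.58],"grip": 1},
    {"xyz": [0,0,0.005],"dr": [0,0,0.64],"grip": 1},
    {"xyz": [0,0,0.005],"dr": [0,0,0.66],"grip": 1},
  ],
  force=30,
)

```text
time_s: 9.3
tool_pos: [0.5197, 0.0737, 0.083]
tool_rot: [-3.141, -0.003, 1.543]
wrist_force: [-15.8, 0.3, 30.2]
width: 0.014
```

Run:
```python
from h import *
o=env.observe(); print(o["torque"],o["tool_rot"])
f=imaging.grab_frame("wrist"); cv2.imwrite("pics/h_wrist.png",f["color"])
```

```text
[0.121  2.805  0.6665] [-3.1407 -0.0031  1.5435]
```

View pics/h_wrist.png

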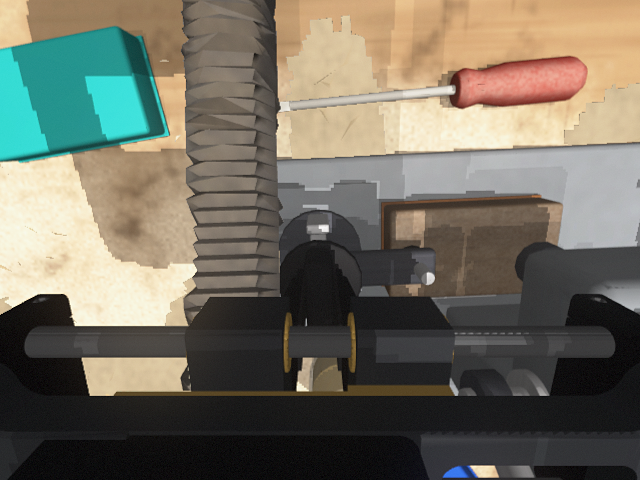

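>>> carry_out(
  motion=[
    {"xyz": [0,0,0.002],"dr": [0,0,0],"grip": 1},
    {"xyz": [0,0,-0.001],"dr": [0,0,0],"grip": 1},
    {"xyz": [0,0,-0.003],"dr": [0,0,0],"grip": 1},
    {"xyz": [0,0,-0.003],"dr": [0,0,0],"grip": 0.4},
    {"xyz": [0,0,-0.003],"dr": [0,0,0],"grip": 0.4},
    {"xyz": [0,0,-0.003],"dr": [0,0,0],"grip": 0.4},
    {"xyz": [0,0,-0.003],"dr": [0,0,0],"grip": 0.4},
  ],
  force=30,
)

```text
time_s: 9.93
tool_pos: [0.5196, 0.0734, 0.0854]
tool_rot: [-3.14, -0.003, 1.544]
wrist_force: [1.1, -0.0, -0.1]
width: 0.0278
```

>>> carry_out(
  motion=[
    {"xyz": [0,0,-0.01],"dr": [0,0,0],"grip": 0.4},
    {"xyz": [0,0,-0.03],"dr": [0,0,0],"grip": 0.4},
    {"xyz": [0,0,-0.06],"dr": [0,0,0],"grip": 0.4},
    {"xyz": [-0.02,-0.02,-0.09],"dr": [0,0,0],"grip": 0.4},
    {"xyz": [-0.05,-0.05,-0.12],"dr": [0,0,0],"grip": 0.4},
    {"xyz": [-0.05,-0.05,-0.13],"dr": [0,0,0],"grip": 0.4},
    {"xyz": [-0.05,-0.05,-0.13],"dr": [0,0,0],"grip": 0.4},
  ],
)

```text
time_s: 10.52
tool_pos: [0.4699, 0.0232, 0.2206]
tool_rot: [3.134, -0.002, 1.542]
wrist_force: [1.2, 0.6, -0.5]
width: 0.0287
```

Run:
```python
from h import *
import pickle
o=env.observe(); print(o["tool_pos"],o["tool_rot"],o["joint_pos"])
f=imaging.grab_frame("wrist"); cv2.imwrite("pics/i_wrist.png",f["color"]);pickle.dump(f,open("i.pkl","wb"))
f=imaging.grab_frame("side"); cv2.imwrite("pics/i_side.png",cv2.resize(f["color"][150:300,190:390],None,fx=4,fy=4,interpolation=cv2.INTER_CUBIC))
```

```text
[0.4699 0.0232 0.2206] [ 3.1337 -0.0019  1.5418] [-0.0663 -0.2975  2.034   0.0022  1.3973 -1.6084]
```

View pics/i_wrist.png

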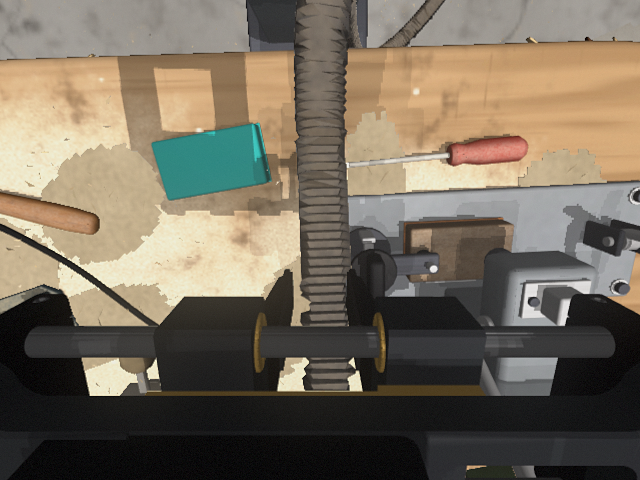

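View pics/i_side.png

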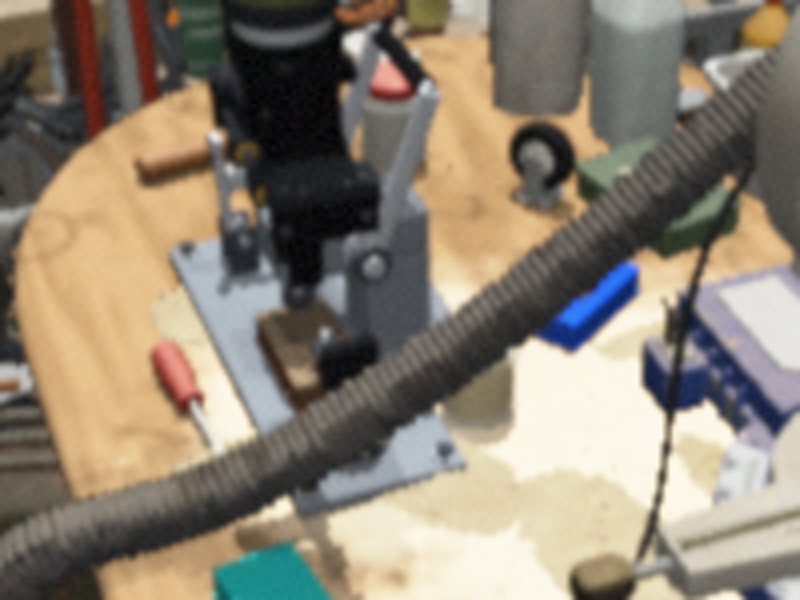

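>>> carry_out(
  motion=[
    {"xyz": [0.02,0,-0.03],"dr": [0,0,0],"grip": 0.3},
    {"xyz": [0.06,0.0,-0.06],"dr": [0,0,0],"grip": 0.0},
    {"xyz": [0.1,0.01,-0.08],"dr": [0,0,0],"grip": 0},
    {"xyz": [0.14,0.01,-0.09],"dr": [0,0,0],"grip": 0},
    {"xyz": [0.18,0.01,-0.09],"dr": [0,0,0],"grip": 0},
    {"xyz": [0.22,0.01,-0.09],"dr": [0,0,0],"grip": 0},
    {"xyz": [0.26,0.01,-0.09],"dr": [0,0,0],"grip": 0},
    {"xyz": [0.3,0.01,-0.09],"dr": [0,0,0],"grip": 0},
  ],
)

```text
time_s: 11.28
tool_pos: [0.4864, 0.3224, 0.3042]
tool_rot: [-3.14, -0.001, 1.544]
wrist_force: [0.2, -0.1, 0.3]
width: 0.0469
```

>>> carry_out(
  motion=[
    {"xyz": [0,0,0],"dr": [0,0,0],"grip": 0},
    {"xyz": [0,0,0],"dr": [0,0,0],"grip": 0},
  ],
)

```text
time_s: 11.45
tool_pos: [0.4852, 0.3249, 0.3003]
tool_rot: [-3.134, 0.002, 1.549]
wrist_force: [0.2, 0.5, -0.1]
width: 0.0474
```

Run:
```python
from h import *
import pickle
o=env.observe(); print(o["tool_pos"],o["tool_rot"],o["joint_pos"])
f=imaging.grab_frame("wrist"); cv2.imwrite("pics/j_wrist.png",f["color"]);pickle.dump(f,open("j.pkl","wb"))
for t in ["catch_tab","catch_hinge","knob_grip"]:
  for d in nets.find_in(t,"wrist")[:2]:
    P=toW(f,d["at"]); print(t,round(d["confidence"],2),P,proj(f,P))
```

```text
[0.4852 0.3249 0.3003] [-3.1345  0.0018  1.5489] [ 0.4972 -0.0564  1.6927  0.002   1.5123 -1.0518]
catch_tab 0.59 [0.491  0.3422 0.1142] [337.1501 222.4215]
catch_hinge 0.8 [0.5182 0.2351 0.016 ] [256.1813 227.6309]
catch_hinge 0.43 [0.5162 0.0818 0.0824] [117.5462 241.6633]
knob_grip 0.66 [0.5156 0.0779 0.0946] [108.0693 244.1874]
knob_grip 0.65 [0.494  0.184  0.0416] [211.6129 214.8534]
```

View pics/j_wrist.png

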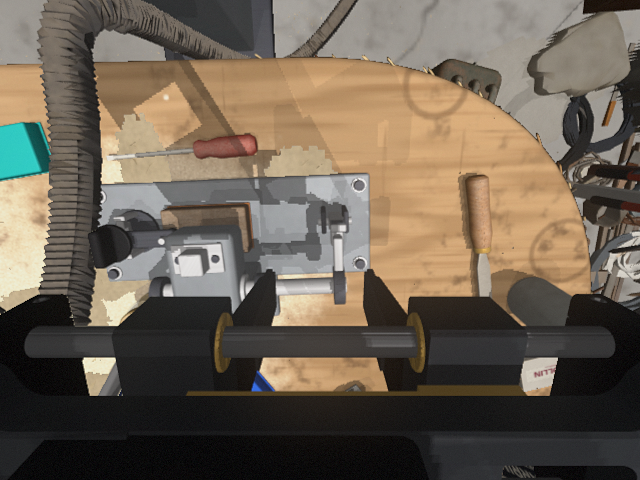

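Run:
```python
from h import *
import pickle
f=pickle.load(open("j.pkl","rb"))
i=f["color"][170:310,280:420]; cv2.imwrite("pics/j_k.png",cv2.resize(i,None,fx=4.2,fy=4.2,interpolation=cv2.INTER_CUBIC))
i=f["color"][170:310,70:270]; cv2.imwrite("pics/j_k2.png",cv2.resize(i,None,fx=4,fy=4,interpolation=cv2.INTER_CUBIC))
```

```text
(no output)
```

View pics/j_k.png

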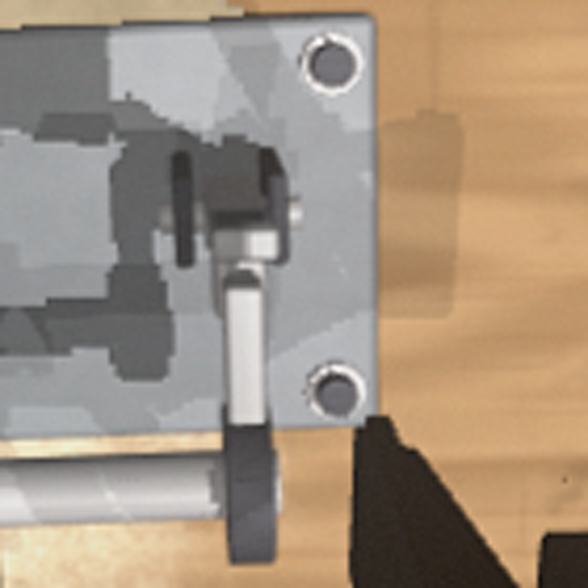

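View pics/j_k2.png

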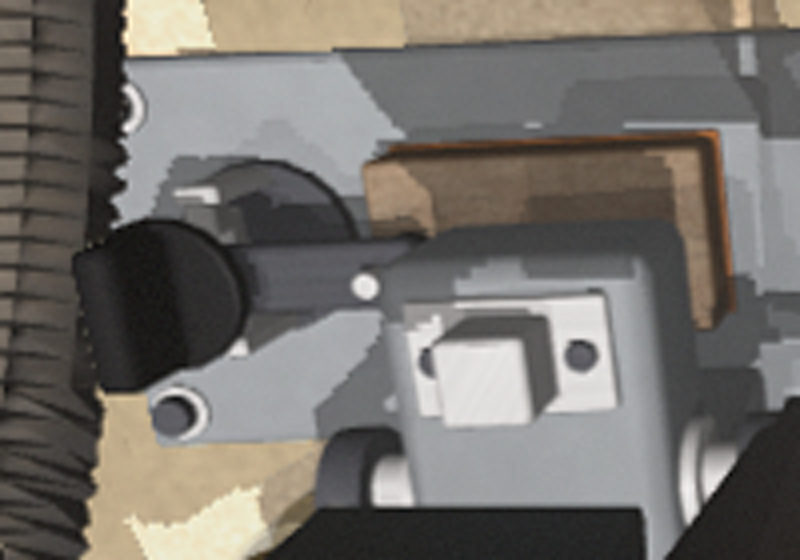

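Run:
```python
from h import *
import pickle
f=pickle.load(open("j.pkl","rb"))
t=lambda u,v:np.array([280+u/4.2,170+v/4.2])
p=[.5605,.201,.02]
for n,q,z in [("tabtop",(246,243),.15),("tab topfront edge",(246,229),.15),("tab top rear edge",(246,258),.15),("finger end",(245,285),.13),("hinge",(232,212),.05),("FL corner",(375,15),.014),("left edge",(380,400),.014),("front edge far",(0,27),.014)]:
    P=bp(f,t(*q),z); print(n,P,wp(p,P))
```

```text
tabtop [0.4884 0.3419 0.15  ] [-0.0693  0.1423  0.15  ]
tab topfront edge [0.485  0.3419 0.15  ] [-0.0726  0.1424  0.15  ]
tab top rear edge [0.4919 0.3419 0.15  ] [-0.0657  0.1422  0.15  ]
finger end [0.5039 0.3426 0.13  ] [-0.0537  0.1427  0.13  ]
hinge [0.5029 0.3428 0.05  ] [-0.0547  0.1429  0.05  ]
FL corner [0.4482 0.3899 0.014 ] [-0.1085  0.1911  0.014 ]
left edge [0.5771 0.3938 0.014 ] [0.0205 0.1924 0.014 ]
front edge far [0.4494 0.2714 0.014 ] [-0.1097  0.0726  0.014 ]
```

Run:
```python
from h import *
print(delta([.489,.342,.123],[np.pi,0,1.59]))
```

```text
(array([0.0206, 0.0025, 0.1802]), array([-0.003 , -0.0003, -0.047 ]))
```

>>> carry_out(
  motion=[
    {"xyz": [0.01,0.001,0.03],"dr": [-0.003,0,-0.047],"grip": 0},
    {"xyz": [0.0195,0.002,0.06],"dr": [-0.003,0,-0.047],"grip": 0},
    {"xyz": [0.02,0.0025,0.09],"dr": [-0.003,0,-0.047],"grip": 0},
    {"xyz": [0.02,0.0025,0.12],"dr": [-0.003,0,-0.047],"grip": 0},
    {"xyz": [0.02,0.0025,0.12],"dr": [-0.003,0,-0.047],"grip": 0},
    {"xyz": [0.02,0.0025,0.12],"dr": [-0.003,0,-0.047],"grip": 0},
  ],
)

```text
time_s: 12.15
tool_pos: [0.4885, 0.3397, 0.1817]
tool_rot: [-3.138, 0.002, 1.588]
wrist_force: [0.5, 0.3, 0.6]
width: 0.0473
```

Run:
```python
from h import *
import pickle
o=env.observe(); print(o["tool_pos"],o["tool_rot"],o["joint_pos"])
f=imaging.grab_frame("wrist"); cv2.imwrite("pics/k_wrist.png",f["color"]);pickle.dump(f,open("k.pkl","wb"))
print(delta([.489,.342,.123],[np.pi,0,1.59]))
print(proj(f,[.4884,.3419,.15]))
i=f["color"][140:380,220:420]; cv2.imwrite("pics/k_k.png",cv2.resize(i,None,fx=2.5,fy=2.5,interpolation=cv2.INTER_CUBIC))
```

```text
[0.4885 0.3397 0.1817] [-3.1383  0.0017  1.5883] [ 0.5174  0.0289  1.8069  0.0001  1.3095 -1.0709]
(array([ 0.0013, -0.0008,  0.0613]), array([ 0.0008, -0.0006, -0.0015]))
[324.958  267.3548]
```

View pics/k_k.png

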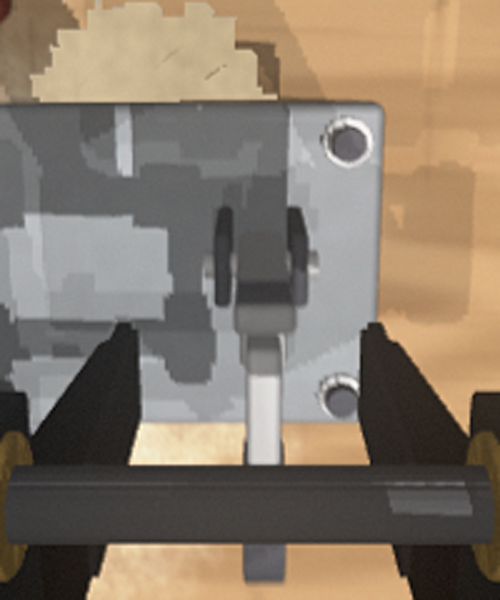

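>>> carry_out(
  motion=[
    {"xyz": [0.001,0,0.02],"dr": [0,0,0],"grip": 0},
    {"xyz": [0.0015,0,0.04],"dr": [0,0,0],"grip": 0},
    {"xyz": [0.0015,0,0.055],"dr": [0,0,0],"grip": 0},
    {"xyz": [0.0015,0,0.06],"dr": [0,0,0],"grip": 0.2},
    {"xyz": [0.0015,0,0.06],"dr": [0,0,0],"grip": 0.4},
    {"xyz": [0.0015,0,0.06],"dr": [0,0,0],"grip": 1},
    {"xyz": [0.0015,0,0.06],"dr": [0,0,0],"grip": 1},
    {"xyz": [0.0015,0,0.06],"dr": [0,0,0],"grip": 1},
  ],
  force=10,
)

```text
time_s: 12.87
tool_pos: [0.4909, 0.3427, 0.1265]
tool_rot: [3.138, -0.002, 1.588]
wrist_force: [0.6, 0.0, 0.3]
width: 0.0198
```

>>> carry_out(
  motion=[
    {"xyz": [0,0,0],"dr": [0,0,0],"grip": 1},
    {"xyz": [0,0,0],"dr": [0,0,0],"grip": 1},
    {"xyz": [0,0,0],"dr": [0,0,0],"grip": 1},
    {"xyz": [0,0,0],"dr": [0,0,0],"grip": 1},
  ],
  force=10,
)

```text
time_s: 13.2
tool_pos: [0.491, 0.3431, 0.1267]
tool_rot: [3.138, -0.003, 1.588]
wrist_force: [0.3, 2.2, -1.7]
width: 0.0157
```

>>> carry_out(
  motion=[
    {"xyz": [0,-0.006,0.001],"dr": [0,0,0],"grip": 1},
    {"xyz": [0,-0.0115,0.002],"dr": [0,0,0],"grip": 1},
    {"xyz": [0,-0.0205,0.004],"dr": [0,0,0],"grip": 1},
    {"xyz": [0,-0.03,0.0075],"dr": [0,0,0],"grip": 1},
    {"xyz": [0,-0.038,0.0115],"dr": [0,0,0],"grip": 1},
    {"xyz": [0,-0.0465,0.0165],"dr": [0,0,0],"grip": 1},
    {"xyz": [0,-0.052,0.0205],"dr": [0,0,0],"grip": 1},
    {"xyz": [0,-0.052,0.0205],"dr": [0,0,0],"grip": 1},
  ],
  force=12,
)

```text
time_s: 13.87
tool_pos: [0.4369, 0.3421, 0.1049]
tool_rot: [3.14, -0.002, 1.589]
wrist_force: [-0.8, 1.0, 0.3]
width: 0.0158
```

>>> carry_out(
  motion=[
    {"xyz": [0,-0.005,0.0045],"dr": [0,0,0],"grip": 1},
    {"xyz": [0,-0.01,0.009],"dr": [0,0,0],"grip": 1},
    {"xyz": [0,-0.0155,0.014],"dr": [0,0,0],"grip": 1},
    {"xyz": [0,-0.018,0.017],"dr": [0,0,0],"grip": 1},
    {"xyz": [0,-0.02,0.019],"dr": [0,0,0],"grip": 1},
    {"xyz": [0,-0.02,0.019],"dr": [0,0,0],"grip": 1},
  ],
  force=12,
)

```text
time_s: 14.37
tool_pos: [0.4196, 0.342, 0.0879]
tool_rot: [3.133, -0.003, 1.59]
wrist_force: [7.2, -2.4, 3.2]
width: 0.0159
```

Run:
```python
from h import *
o=env.observe(); print(o["tool_pos"],o["tool_rot"],o["joint_pos"])
f=imaging.grab_frame("wrist"); cv2.imwrite("pics/l_wrist.png",f["color"])
i=f["color"][140:440,160:480]; cv2.imwrite("pics/l_k.png",cv2.resize(i,None,fx=2,fy=2,interpolation=cv2.INTER_CUBIC))
```

```text
[0.4196 0.342  0.0879] [ 3.1334 -0.0029  1.5897] [ 0.5858 -0.0058  2.0092 -0.0021  1.1297 -1.003 ]
```

View pics/l_k.png

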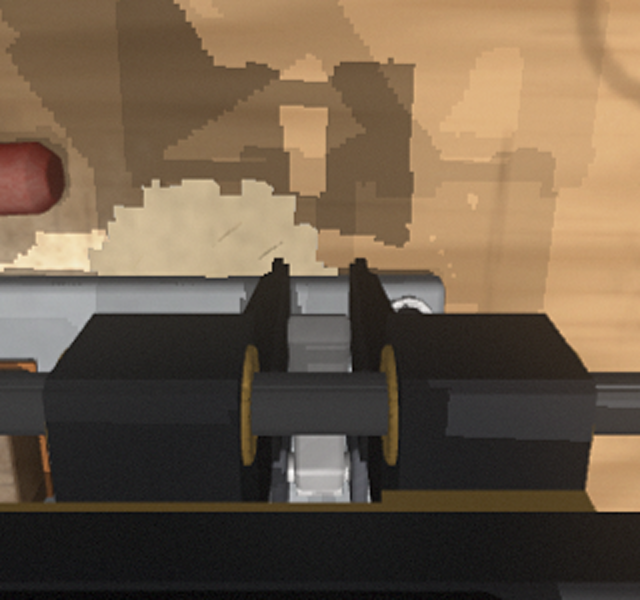

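>>> carry_out(
  motion=[
    {"xyz": [0,0,0],"dr": [0,0,0],"grip": 0},
    {"xyz": [0,0.003,-0.003],"dr": [0,0,0],"grip": 0},
    {"xyz": [0,0.003,-0.005],"dr": [0,0,0],"grip": 0},
    {"xyz": [0,0.003,-0.04],"dr": [0,0,0],"grip": 0},
    {"xyz": [0,0.003,-0.08],"dr": [0,0,0],"grip": 0},
    {"xyz": [0,0.003,-0.12],"dr": [0,0,0],"grip": 0},
    {"xyz": [0,0.003,-0.16],"dr": [0,0,0],"grip": 0},
    {"xyz": [0,0.003,-0.2],"dr": [0,0,0],"grip": 0},
  ],
)

```text
time_s: 15.08
tool_pos: [0.4199, 0.3412, 0.2892]
tool_rot: [3.136, -0.002, 1.59]
wrist_force: [0.5, 0.8, -0.4]
width: 0.0474
```

>>> carry_out(
  motion=[
    {"xyz": [-0.01,0.0,-0.03],"dr": [0,0,0.12],"grip": -0.1},
    {"xyz": [-0.02,0.02,-0.06],"dr": [0,0,0.24],"grip": -0.1},
    {"xyz": [-0.03,0.04,-0.09],"dr": [0,0,0.36],"grip": -0.1},
    {"xyz": [-0.04,0.06,-0.1],"dr": [0,0,0.48],"grip": -0.1},
    {"xyz": [-0.05,0.08,-0.1],"dr": [0,0,0.6],"grip": -0.1},
    {"xyz": [-0.06,0.1,-0.1],"dr": [0,0,0.72],"grip": -0.1},
    {"xyz": [-0.07,0.12,-0.1],"dr": [0,0,0.84],"grip": -0.1},
    {"xyz": [-0.08,0.14,-0.1],"dr": [0,0,0.96],"grip": -0.1},
  ],
)

```text
time_s: 15.75
tool_pos: [0.5612, 0.2632, 0.3891]
tool_rot: [3.141, -0.004, 0.624]
wrist_force: [0.7, 0.9, -1.1]
width: 0.0523
```

Run:
```python
from h import *
o=env.observe(); print(o["tool_pos"],o["tool_rot"],o["joint_pos"])
print(delta([.60,.204,.38],[np.pi,0,.02]))
```

```text
[0.5612 0.2632 0.3891] [ 3.1415 -0.0045  0.624 ] [ 0.3514  0.0037  1.4888  0.0011  1.6448 -0.2725]
(array([-0.0031,  0.0707,  0.0091]), array([-0.0012, -0.0044,  0.604 ]))
```

>>> carry_out(
  motion=[
    {"xyz": [-0.001,0.02,0],"dr": [0,0,0.12],"grip": -0.1},
    {"xyz": [-0.002,0.04,0],"dr": [0,0,0.24],"grip": -0.1},
    {"xyz": [-0.003,0.06,0],"dr": [0,0,0.36],"grip": -0.1},
    {"xyz": [-0.003,0.07,0],"dr": [0,0,0.48],"grip": -0.1},
    {"xyz": [-0.003,0.07,0],"dr": [0,-0.004,0.6],"grip": -0.1},
    {"xyz": [-0.003,0.07,0],"dr": [0,-0.004,0.604],"grip": -0.1},
    {"xyz": [-0.003,0.07,0],"dr": [0,-0.004,0.604],"grip": -0.1},
  ],
)

```text
time_s: 16.33
tool_pos: [0.5993, 0.2047, 0.3884]
tool_rot: [-3.14, 0.002, 0.023]
wrist_force: [-0.1, 0.4, -1.7]
width: 0.0519
```

Run:
```python
from h import *
import pickle
o=env.observe(); print(o["tool_pos"],o["tool_rot"],o["joint_pos"])
f=imaging.grab_frame("wrist"); cv2.imwrite("pics/m_wrist.png",f["color"]);pickle.dump(f,open("m.pkl","wb"))
for t in ["lever_grip","catch_tab"]:
  for d in nets.find_in(t,"wrist")[:2]:
    P=toW(f,d["at"]); print(t,round(d["confidence"],2),P,proj(f,P))
print(proj(f,[.6125,.204,.266]))
```

```text
[0.5993 0.2047 0.3884] [-3.1403  0.0018  0.0229] [0.2437 0.0373 1.4559 0.0017 1.6499 0.2209]
lever_grip 0.97 [0.6104 0.2053 0.2789] [332.1978 233.6519]
lever_grip 0.57 [0.5006 0.1326 0.0429] [255.9234 237.9702]
catch_tab 0.95 [0.4659 0.3393 0.0883] [218.0672  91.9771]
[334.0036 231.3563]
```

View pics/m_wrist.png

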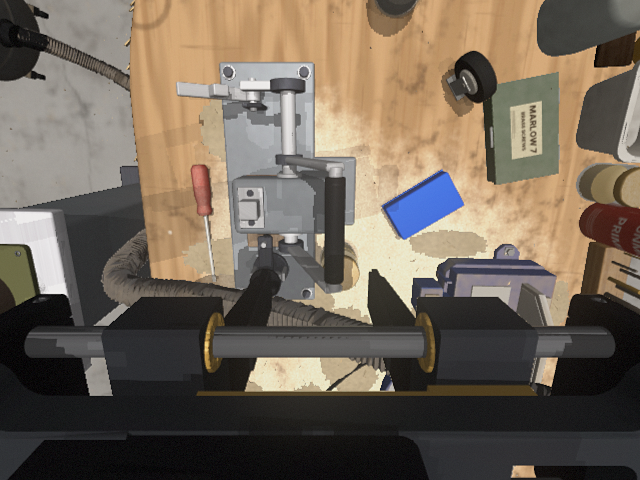

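>>> carry_out(
  motion=[
    {"xyz": [0.008,0,0.03],"dr": [0,0,0],"grip": -0.1},
    {"xyz": [0.0135,0,0.06],"dr": [0,0,0],"grip": -0.1},
    {"xyz": [0.0135,0,0.09],"dr": [0,0,0],"grip": -0.1},
    {"xyz": [0.0135,0,0.12],"dr": [0,0,0],"grip": -0.1},
    {"xyz": [0.0135,0,0.138],"dr": [0,0,0],"grip": -0.1},
    {"xyz": [0.0135,0,0.143],"dr": [0,0,0],"grip": -0.1},
    {"xyz": [0.0135,0,0.143],"dr": [0,0,0],"grip": -0.1},
    {"xyz": [0.0135,0,0.143],"dr": [0,0,0],"grip": -0.1},
  ],
)

```text
time_s: 17.15
tool_pos: [0.613, 0.206, 0.2473]
tool_rot: [-3.14, -0.001, 0.024]
wrist_force: [-0.3, -0.3, 0.3]
width: 0.0522
```

>>> carry_out(
  motion=[
    {"xyz": [0,0,0],"dr": [0,0,0],"grip": 1},
    {"xyz": [0,0,0],"dr": [0,0,0],"grip": 1},
    {"xyz": [0,0,0],"dr": [0,0,0],"grip": 1},
    {"xyz": [0,0,0],"dr": [0,0,0],"grip": 1},
    {"xyz": [0,0,0],"dr": [0,0,0],"grip": 1},
    {"xyz": [0,0,0],"dr": [0,0,0],"grip": 1},
    {"xyz": [0,0,0],"dr": [0,0,0],"grip": 1},
  ],
  force=25,
)

```text
time_s: 17.73
tool_pos: [0.6124, 0.206, 0.2476]
tool_rot: [-3.14, 0.001, 0.024]
wrist_force: [-3.1, 0.4, 3.1]
width: 0.0177
```

Run:
```python
from h import *
o=env.observe(); print(o["tool_pos"],o["tool_rot"],o["joint_pos"])
f=imaging.grab_frame("wrist"); cv2.imwrite("pics/n_wrist.png",f["color"])
```

```text
[0.6124 0.206  0.2476] [-3.1399  0.0006  0.0236] [0.2406 0.0976 1.6235 0.0018 1.4208 0.2167]
```

View pics/n_wrist.png

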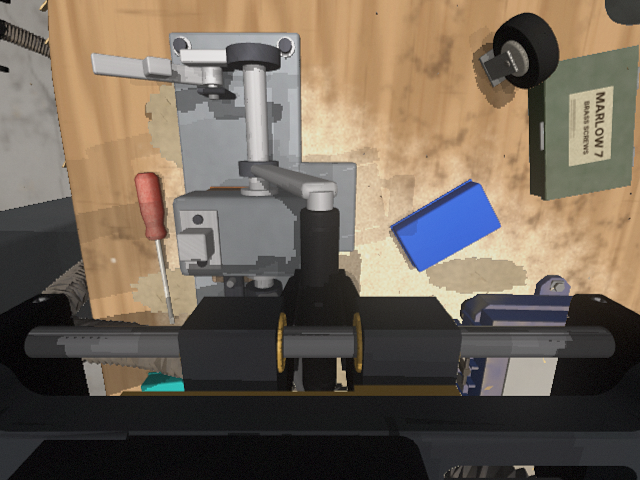

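>>> carry_out(
  motion=[
    {"xyz": [-0.0143,0,-0.0044],"dr": [0,0,0],"grip": 1},
    {"xyz": [-0.029,0,-0.0074],"dr": [0,0,0],"grip": 1},
    {"xyz": [-0.0439,0,-0.0089],"dr": [0,0,0],"grip": 1},
    {"xyz": [-0.0589,0,-0.0089],"dr": [0,0,0],"grip": 1},
    {"xyz": [-0.0738,0,-0.0074],"dr": [0,0,0],"grip": 1},
    {"xyz": [-0.0885,0,-0.0044],"dr": [0,0,0],"grip": 1},
    {"xyz": [-0.0885,0,-0.0044],"dr": [0,0,0],"grip": 1},
  ],
  force=30,
)

```text
time_s: 18.37
tool_pos: [0.5234, 0.204, 0.2521]
tool_rot: [-3.14, -0.002, 0.024]
wrist_force: [4.4, 1.0, -1.3]
width: 0.017
```

>>> carry_out(
  motion=[
    {"xyz": [-0.0143,0,0.0044],"dr": [0,0,0],"grip": 1},
    {"xyz": [-0.0281,0,0.0102],"dr": [0,0,0],"grip": 1},
    {"xyz": [-0.0413,0,0.0174],"dr": [0,0,0],"grip": 1},
    {"xyz": [-0.0537,0,0.0259],"dr": [0,0,0],"grip": 1},
    {"xyz": [-0.0651,0,0.0355],"dr": [0,0,0],"grip": 1},
    {"xyz": [-0.0756,0,0.0463],"dr": [0,0,0],"grip": 1},
    {"xyz": [-0.0849,0,0.058],"dr": [0,0,0],"grip": 1},
    {"xyz": [-0.0849,0,0.058],"dr": [0,0,0],"grip": 1},
  ],
  force=30,
)

```text
time_s: 19.03
tool_pos: [0.439, 0.2022, 0.1943]
tool_rot: [-3.139, -0.004, 0.024]
wrist_force: [1.6, -1.0, 6.4]
width: 0.0177
```

>>> carry_out(
  motion=[
    {"xyz": [-0.001,0,0.002],"dr": [0,0,0],"grip": 1},
    {"xyz": [-0.002,0,0.003],"dr": [0,0,0],"grip": 1},
    {"xyz": [-0.002,0,0.003],"dr": [0,0,0],"grip": 1},
    {"xyz": [-0.002,0,0.003],"dr": [0,0,0],"grip": 1},
    {"xyz": [-0.002,0,0.003],"dr": [0,0,0],"grip": 1},
    {"xyz": [-0.002,0,0.003],"dr": [0,0,0],"grip": 1},
    {"xyz": [-0.002,0,0.003],"dr": [0,0,0],"grip": 1},
    {"xyz": [-0.002,0,0.003],"dr": [0,0,0],"grip": 1},
  ],
  force=30,
)

```text
time_s: 19.7
tool_pos: [0.4391, 0.2023, 0.1943]
tool_rot: [-3.139, -0.008, 0.024]
wrist_force: [-1.3, -2.0, 8.2]
width: 0.0172
```

Run:
```python
from h import *
o=env.observe(); print(o["tool_pos"],o["wrist_force"],o["width"])
for c in ["wrist","side","top"]:
    f=imaging.grab_frame(c); i=f["color"]
    if c=="side": i=cv2.resize(i[150:300,190:390],None,fx=4,fy=4,interpolation=cv2.INTER_CUBIC)
    if c=="top": i=cv2.resize(i[190:330,150:330],None,fx=4.2,fy=4.2,interpolation=cv2.INTER_CUBIC)
    cv2.imwrite(f"pics/o_{c}.png",i)
    for t in ["lever_grip","catch_tab","knob_grip","block","screwdriver","nail_jar"]:
        for d in nets.find_in(t,c)[:1]:
            P=toW(f,d["at"]); print(c,t,round(d["confidence"],2),P)
```

```text
[0.4391 0.2023 0.1943] [-1.2814 -1.992   8.211 ] 0.017200612643392503
wrist lever_grip 0.77 [0.4386 0.2179 0.2212]
wrist catch_tab 0.9 [0.4643 0.3405 0.09  ]
wrist block 0.69 [0.4917 0.1852 0.0414]
wrist screwdriver 0.86 [0.4085 0.2122 0.0244]
wrist nail_jar 0.84 [0.6336 0.0819 0.0851]
side lever_grip 0.64 [0.4373 0.1813 0.2241]
side catch_tab 0.61 [0.5217 0.1701 0.069 ]
side knob_grip 0.46 [0.5122 0.0718 0.0977]
side block 0.93 [ 0.4087 -0.1053  0.0264]
side screwdriver 0.69 [0.4105 0.189  0.0198]
side nail_jar 0.6 [0.6295 0.0666 0.0284]
top lever_grip 0.75 [0.4989 0.1545 0.036 ]
top knob_grip 0.73 [0.5156 0.0717 0.08  ]
top block 0.97 [0.7572 0.1874 0.0289]
top screwdriver 0.57 [0.4079 0.1696 0.0167]
top nail_jar 0.63 [0.6211 0.0892 0.0807]
```

View pics/o_wrist.png

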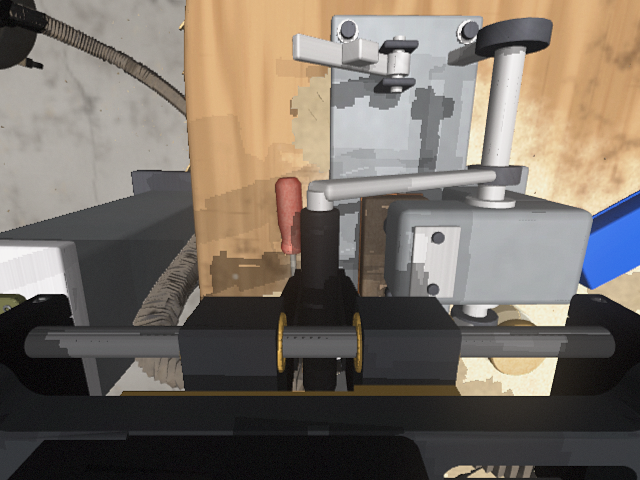

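View pics/o_side.png

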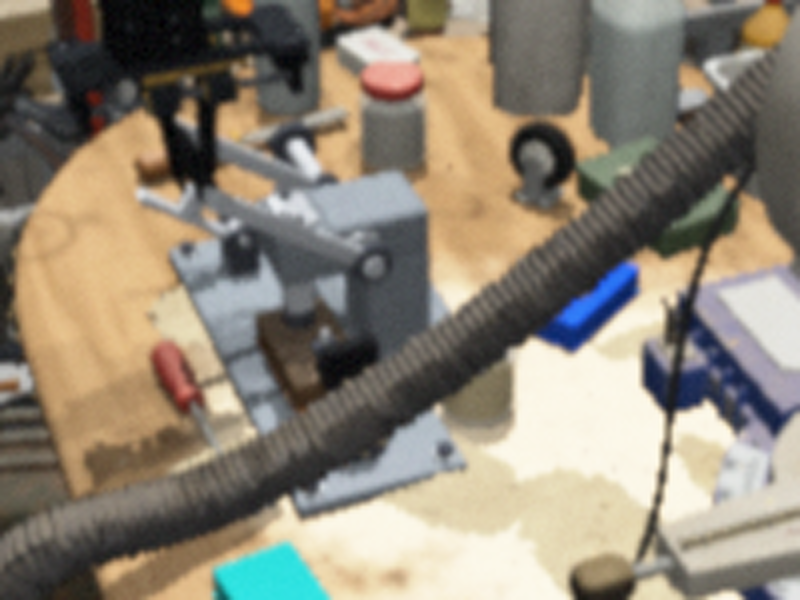

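Run:
```python
from h import *
o=env.observe(); print(o["time_s"],o["tool_pos"],o["wrist_force"],o["width"])
print(order.hand_in())
```

```text
20.75 [0.4391 0.2023 0.1943] [-1.1991 -1.5344  9.2781] 0.017255243189715944
the job is handed in; nothing more can be done
None
```

I ran the whole sequence and handed the job in at 20.75 s of the 67 s limit, with the gripper still holding the lever home. Hand-in gives no verdict, so I don't know whether the run passed. The joint values below are inferred from tool poses, forces and images.

- **Hold-down:** I pushed the knob down about 11 mm, where the force rose to 30–36 N (the spring needs only 13 N at its stop). I then turned it clockwise to its stop, where the twisting torque rose to 0.67 N m. After I let go, the bar stayed lying along the press's x axis.
- **Catch:** I pinched the tab and tipped it about 0.9 rad forward, where a force of about 7 N showed it had reached its stop. It was still tipped in the last wrist picture.
- **Lever:** I gripped the bar with 30 N and moved it along its arc to a lever angle of about 1.30 rad. Commanding 3 mm more didn't move it. At hand-in the reaction on the tool was about 9 N, and the last side picture shows the ram foot down on the block.
- **Loose things:** the screwdriver and jar positions found at the end agree with the starting ones within the networks' error. I did not measure the hammer or offcut again, but the arm did not work near them after the start.

**Uncertain or disagreeing:**
- I could not measure the foot's force on the block or the hold-down's depth directly.
- Some late network reports were wrong. The top camera gave the blue block as the block and the dark strap as the lever grip, and the side camera misplaced the catch tab and the block. For these I went by the pictures and the measured forces instead.

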